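# Unhook the bolt bin and empty it into the parts dish

### The arm

A 6-joint arm with a two-finger parallel gripper is mounted at the origin on a cart in front of the work surface, level with it; the furniture and walls round the work are solid. World frame = base frame: x ahead of the robot, y to its left, z up, the work surface at z = 0. Lengths are in m, angles in rad, forces in N, time in s.
With the tool pointing down it reaches from about 0.3 to 0.775 m from the base axis. Payload 14.6 kg.
Tool frame: the origin (TCP) lies midway between the tips of the shut fingers; the grasp point (between the pads) lies r.grip_depth behind it (r.grip_depth is the distance from the TCP to the grasp point, in m); z points along the fingers, y is the line along which they close (so a half turn about z gives the same grasp; the last joint's range is limited). The gripper opens to 85 mm and grips with 20 to 120 N. Pads are 22 mm wide; open, the fingers measure 114 mm over their backs; the gripper's body (76 mm by 85 mm) begins 54 mm behind the grasp point. The pads swing forward as they close: fully open they stand 13 mm farther back than shut.
Start: joints at [-1.352, 0.3, 1.521, -0, 1.321, -0.067], TCP at [0.155, -0.528, 0.231] pointing down, gripper open.
Joint ranges: [-3.03, 3.03], [-0.79, 2.21], [0.23, 2.52], [-1.04, 4.18], [0, 3.07], [-2.55, 2.55]. Speed limits (rad/s): [2.22, 2.22, 2.57, 3.14, 3.14, 3.14].

### API

Orientations are given as a 3x3 rotation matrix whose columns are the frame's x, y, z axes.
In Python, from bench import r gives the robot as it stands.
- The arm moves only by the tool step_arm, never from a script. Its arguments are lists of equal length, an entry for each row: "rotation": the turn, a rotation vector about the world's x, y, z in degrees, a list of three; "dp": the shift along the world's x, y, z in cm, a list of three; "claw": the finger opening in cm, from 0 to 8.54. In form: {"rotation": [[rx, ry, rz], ...], "dp": [[tx, ty, tz], ...], "claw": [claw, ...]}. A call has 1 to 8 rows; each row shifts and turns the commanded pose from where the row before left it; what a row does not reach is not made up. A row lasts 1/8 s, in which the tool goes at most 62.5 mm and 10.7 degrees, less where a joint would pass 70% of its speed; a pose out of reach is approached as far as the arm can. A call is refused whole if a number of a shift passes 6.25 or a number of a turn 10.7, either way. A call with a gripper value outside its range is refused whole. The fingers move at their own pace and stop on an object; "grip_force" is the grip in N (left out, the last holds). Time passes only in rows, so rows that do not move let the fingers close. It gives the time, the measured TCP pose, the force, the opening and the grip force at its end, in the units of the state.
- r.observe(): the state, without advancing time (a new reading comes with each control period).
- r.get_image(name): name is "side" or "top" or "wrist"; returns (picture, depth): 400x640x3 uint8, red, green, blue; 400x640 float32, m along the optical axis (not along the pixel's ray), 0 where there is no reading.
- r.get_calibration(name): a dict with "mtx" (3x3 intrinsics, pixels), "R" (3x3) and "t" (3): a world point X has camera coordinates R X + t. Camera axes: x right, y down, z forward; pixel columns grow to the right and rows downward; lengths in m; the calibration is good to about 2 mm. The wrist camera is an equidistant fisheye: a pixel r from the principal point sees the ray r / f radians off the axis. A picture is of the moment at which its call begins: read the wrist's pose just before it. get_calibration takes no time and is no camera call; for the wrist camera it gives the pose at the moment of the call.
- r.close_job(): hands the job in; it is judged then, once.
The state is a dict: "t": time; "joints": joint angles; "qvel": joint speeds; "tau": joint torques, N m; "ee_pos": TCP position; "tool_rot": TCP orientation; "wrist_force": force on the tool from outside, world axes, zero at the start; "ft_torque": the same for the moment, N m; "finger_gap": finger opening in m; "grip_force": force on a finger pad.
Only numpy, scipy, OpenCV 4.12 (cv2) and the standard library are available. Lean on these libraries where they do the work, as an engineer would, in place of code of your own. Each camera call takes 0.05 s, during which the arm holds its last target. There are 200 camera calls.

### The job

One of the three small red bins hanging on the bench rack holds the four hex bolts: unhook that bin (straight up off its rail, then forwards) and carry it level to the round steel parts dish. Close above the dish, tip it forwards over its low front end until all four bolts have slid out into the dish. Finish while still holding the bin there in the gripper, steeply tipped, in the air over the dish and touching nothing else; leave the other two bins, the dish and the tools round about where they are.

Things in the scene. Friction and masses are not known exactly. Their poses are not given: they have to be found in the camera images.
- bolt_bin: Small red hopper bin holding the four bolts, in any of the rack's three places: 100 mm long (its x), 58 wide (y), 50 high; walls and floor 3 mm; open top; 0.13 kg empty. Origin at the centre of its underside; low open front at -x, hook at +x, z up. No front wall: the last 20 mm of floor ramp up 4.5 mm (11 degrees). It hangs level, underside 95 mm above the bench.
- bolt_bin_lip (a point): Middle of the bolt bin's front pouring edge, at x = -50 mm, z = 7.5 mm in the bin's frame.
- bolt_bin_grip (a point): Point between the bolt bin's side walls, at x = +10 mm, z = 28 mm in its frame (near the centre of mass). The walls are flat and upright, 58 mm over the outside, good to grip from above; full height (50 mm) from x = -12 mm to the back at +50 mm, sloping down to 22 mm at the front.
- bolt_bin_hook (a point): Middle of the bolt bin's hook, at x = +55 mm, z = 46 mm in its frame: a 36 mm wide bridge over the rail with a lip behind the rail down to z = 33 mm, 2 mm of play. The bin must rise 13 mm to clear the rail (25 mm is ample), then move at least 15 mm to its front.
- bin_nuts: The same kind of bin (100 x 58 x 50 mm, same frame) filled with hex nuts; it stays on the rack.
- bin_washers: The same kind of bin (100 x 58 x 50 mm, same frame) filled with flat washers; it stays on the rack.
- rack: Grey louvre rack fixed on the bench, 360 mm wide (y), 163 high; origin on the bench under the middle of the rail (5 mm strip, top edge at 141 mm). Back panel at x = +11 to +14 mm, base sheet x = -50 to +62 mm. The bins hang on its -x side with the rack's yaw, origins at x = -54.5 mm, y about -115, 0 and 115 mm: 57 mm free between neighbours.
- bolt1: Plain steel hex bolt, 45.5 mm long, shank 8 mm, head 14 mm across and 5.5 mm thick; origin on its axis at half length, x along the shank away from the head. 25 g. It starts lying in the bolt bin, and slides easily on the bin's smooth plastic (friction about 0.3), out over the ramp when the bin is tipped some 25 to 45 degrees.
- bolt2: Plain steel hex bolt, 45.5 mm long, shank 8 mm, head 14 mm across and 5.5 mm thick; origin on its axis at half length, x along the shank away from the head. 25 g. It starts lying in the bolt bin, and slides easily on the bin's smooth plastic (friction about 0.3), out over the ramp when the bin is tipped some 25 to 45 degrees.
- bolt3: Plain steel hex bolt, 45.5 mm long, shank 8 mm, head 14 mm across and 5.5 mm thick; origin on its axis at half length, x along the shank away from the head. 25 g. It starts lying in the bolt bin, and slides easily on the bin's smooth plastic (friction about 0.3), out over the ramp when the bin is tipped some 25 to 45 degrees.
- bolt4: Plain steel hex bolt, 45.5 mm long, shank 8 mm, head 14 mm across and 5.5 mm thick; origin on its axis at half length, x along the shank away from the head. 25 g. It starts lying in the bolt bin, and slides easily on the bin's smooth plastic (friction about 0.3), out over the ramp when the bin is tipped some 25 to 45 degrees.
- dish: Round stainless parts dish with a rubber foot, loose, 0.45 kg: 150 mm across the rim, 116 mm across the bottom, 32 mm high, inner floor 6 mm above the bench; origin at the centre of its underside.
- pliers: Bystander: red-handled combination pliers lying flat, 175 x 32 x 14 mm; origin at the centre of the underside.
- tape_measure: Bystander: yellow tape measure, 40 x 75 x 68 mm; origin at the centre of the underside.
- key_set: Bystander: orange folding hex-key set, 19 x 101 x 26 mm; origin at the centre of the underside.

How it is judged:
On the way, in this order (a step that is already met when the one before it is completed fails the run):
1. the bolt bin is unhooked and raised off the rack, level, with all four bolts still in it ((x of bolt_bin in the frame of rack below -0.08 m or z of bolt_bin in the frame of rack above 0.125 m) and contact force between the fingers and bolt_bin above 1 N and contact force between bolt_bin and rack below 0.2 N and height (world z) of bolt_bin above 0.04 m and angle between bolt_bin's own z axis and vertical below 0.4 rad and distance between each of bolt1, bolt2, bolt3, bolt4 and bolt_bin below 0.065 m), for 0.2 s.
2. the bin is tipped with its front end over the dish, less than 150 mm above the bench (angle between bolt_bin's own z axis and vertical above 0.5 rad and horizontal distance between bolt_bin_lip and dish below 0.075 m and height (world z) of bolt_bin_lip below 0.15 m and contact force between the fingers and bolt_bin above 1 N), for 0.1 s.
At the end, for the whole second after the job is handed in: All four bolts at rest in the dish (within 70 mm of its axis), clear of the bin; the bolt bin held still, tipped over 35 degrees, its pouring edge over 38 mm above the bench and within 85 mm of the dish axis, touching neither dish nor rack; dish within 40 mm, other bins within 20 mm of their starts (horizontal distance between each of bolt1, bolt2, bolt3, bolt4 and dish below 0.07 m and z of each of bolt1, bolt2, bolt3, bolt4 in the frame of dish below 0.042 m and linear speed of each of bolt1, bolt2, bolt3, bolt4, bolt_bin below 0.05 m/s and angle between bolt_bin's own z axis and vertical above 0.6 rad and horizontal distance between bolt_bin_lip and dish below 0.085 m and height (world z) of bolt_bin_lip above 0.038 m and contact force between the fingers and bolt_bin above 1 N and contact force between bolt_bin and dish below 0.1 N and contact force between bolt_bin and rack below 0.1 N and contact force between bolt_bin and bolt1 below 0.1 N and contact force between bolt_bin and bolt2 below 0.1 N and contact force between bolt_bin and bolt3 below 0.1 N and contact force between bolt_bin and bolt4 below 0.1 N and angle between dish's own z axis and vertical below 0.15 rad and distance of dish from where it was at the start of the episode below 0.04 m and distance of each of bin_nuts, bin_washers from where it was at the start of the episode below 0.02 m); the arm keeps its last pose, push and grip.
It fails at once if the bin is tipped steeply high above the bench (front end more than 200 mm up), so that the bolts drop from a height (angle between bolt_bin's own z axis and vertical above 0.6 rad and height (world z) of bolt_bin_lip above 0.2 m).
It fails at once if another bin is pulled or knocked off its place (more than 20 mm) (distance of any of bin_nuts, bin_washers from where it was at the start of the episode above 0.02 m).
It fails at once if the dish is pushed away or tipped over (distance of dish from where it was at the start of the episode above 0.04 m or angle between dish's own z axis and vertical above 0.4 rad).
It fails at once if a bystander tool is shifted by more than 30 mm (distance of any of pliers, tape_measure, key_set from where it was at the start of the episode above 0.03 m).
It also fails if it takes over 48 s, if anything falls off the work surface, if the arm or the gripper's body presses on something with over 40 N, if the wrist force passes 120 N, or if a joint passes its speed limit or range.

## Working session

There is one attempt and no reset: what is moved stays moved. The work goes in short steps, Python scripts to look and compute and a tool call to move; the robot and the scene stay as the last step left them, time stands still between calls to the robot, and variables do not carry over. Pictures are saved under pics/ and viewed, at most 10 in all, crops included, and the job is handed in when it is done.

Besides the shell and the picture viewer there is one more tool, called after "Call:" as a command line: name --argument value ..., lists and objects as JSON in quotes. step_arm: Moves the arm, as the interface text tells. Its arguments: {"type":"object","properties":{"rotation":{"type":"array","items":{"type":"array","items":{"type":"number"}}},"dp":{"type":"array","items":{"type":"array","items":{"type":"number"}}},"claw":{"type":"array","items":{"type":"number"}},"grip_force":{"type":"number"}},"required":["rotation","dp","claw"]}

```bash
mkdir -p pics
cat > h.py <<'E'
import numpy as np, cv2
from bench import r
def snap(n,f):
    im,d=r.get_image(n); c=r.get_calibration(n)
    cv2.imwrite('pics/'+f+'.png',im[:,:,::-1]); np.savez('pics/'+f+'.npz',im=im,d=d,**{k:np.array(c[k]) for k in('mtx','R','t')})
    return im,d,c
def load(f):
    z=np.load('pics/'+f+'.npz'); return z['im'],z['d'],{k:z[k] for k in('mtx','R','t')}
def cloud(d,c):
    v,u=np.mgrid[:d.shape[0],:d.shape[1]]; K=c['mtx']
    X=np.stack([(u-K[0,2])/K[0,0]*d,(v-K[1,2])/K[1,1]*d,d],-1)
    W=(X-c['t'])@c['R']; W[d<=0]=np.nan; return W
E
python3 - <<'E'
from h import *
for n in('side','top'):
    im,d,c=snap(n,n+'0'); print(n,-c['R'].T@c['t'],c['R'][2],c['mtx'][0,0])
s=r.observe(); print(s['t'],s['ee_pos'],s['tool_rot'],r.grip_depth,s['finger_gap'])
a=cv2.imread('pics/side0.png');b=cv2.imread('pics/top0.png');cv2.imwrite('pics/both0.png',cv2.resize(np.vstack([a,b]),None,fx=.75,fy=.75))
E
```

```text
side [0.14453624 0.74135348 0.7220651 ] [ 0.3708258  -0.72817731 -0.57640787] 429.2277917717671
top [ 0.4178932  -0.00621124  1.36953518] [ 0.10737293  0.01284679 -0.99413581] 407.1611690857678
0.1 [ 0.15500303 -0.52749891  0.23078744] [[ 9.59443961e-01  2.81899339e-01 -2.21406422e-04]
 [ 2.81899419e-01 -9.59443469e-01  9.73023817e-04]
 [ 6.18678256e-05 -9.95976167e-04 -9.99999502e-01]] 0.0187 0.08552047028305586
```

View pics/both0.png

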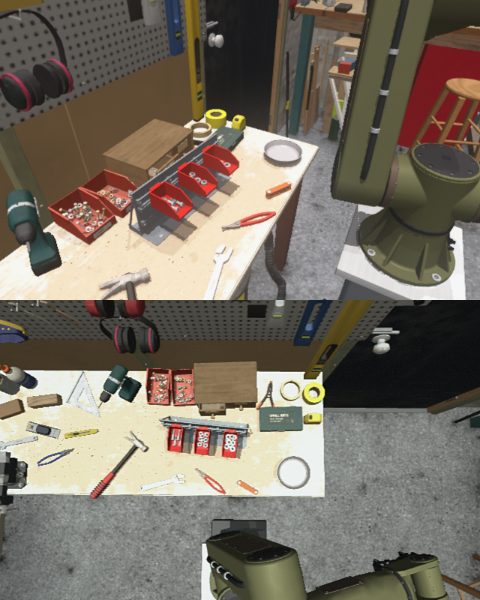

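The picture shows the rack with three bins facing the robot, at about (233,187), (270,189) and (306,191) in the full-size top view. The dish is at about (390,230). Next I zoom in to find the bolts and measure.

Run:
```python
from h import *
a,d,c=load('side0');b,d2,c2=load('top0')
A=cv2.resize(a[165:325,165:425],None,fx=3,fy=3,interpolation=2)[:,:780]
B=cv2.resize(b[145:265,200:440],None,fx=3.25,fy=3.25,interpolation=2)
cv2.imwrite('pics/z.png',cv2.resize(np.vstack([A,B[:,:780]]),None,fx=.68,fy=.68)[:,:,::-1])
for n,(im,dd,cc) in {'side':(a,d,c),'top':(b,d2,c2)}.items():
    W=cloud(dd,cc); hs=cv2.cvtColor(im,cv2.COLOR_RGB2HSV)
    m=((hs[...,0]<7)|(hs[...,0]>173))&(hs[...,1]>150)&(W[...,2]>.08)&(W[...,2]<.16)&(W[...,0]<.75)&(W[...,0]>.25)
    k,l,st,ce=cv2.connectedComponentsWithStats(m.astype('uint8'))
    for i in range(1,k):
        if st[i,4]>60: P=W[l==i]; print(n,st[i],np.round(P.min(0),3),np.round(P.max(0),3),np.round(np.median(P,0),3))
    # dish
    g=(W[...,2]>.024)&(W[...,2]<.045)&(W[...,1]<-.1)&(W[...,1]>-.45)&(W[...,0]>.25)&(W[...,0]<.6)&(hs[...,1]<60)
    k,l,st,ce=cv2.connectedComponentsWithStats(g.astype('uint8'))
    for i in range(1,k):
        if st[i,4]>40: P=W[l==i]; print(n,'grey',st[i],np.round(P.min(0),3),np.round(P.max(0),3))
    # table check and rack top
    g=(W[...,2]>.148)&(W[...,2]<.18)&(W[...,0]<.75)&(W[...,0]>.35)&(abs(W[...,1])<.5)
    k,l,st,ce=cv2.connectedComponentsWithStats(g.astype('uint8'))
    for i in range(1,k):
        if st[i,4]>60:
            P=W[l==i]; print(n,'rack',st[i],np.round(P.min(0),3),np.round(P.max(0),3),cv2.fitLine(P[:,:2].astype('float32'),2,0,.01,.01).ravel())
```

```text
side [ 270  193   48   41 1279] [ 0.518 -0.021  0.096] [0.631 0.075 0.149] [0.575 0.034 0.121]
side [ 237  216   53   47 1467] [0.528 0.079 0.094] [0.648 0.188 0.149] [0.584 0.151 0.121]
side [ 199  242   58   53 1719] [0.538 0.192 0.095] [0.658 0.298 0.149] [0.599 0.257 0.12 ]
side grey [351 186  52  31 299] [ 0.388 -0.312  0.024] [ 0.536 -0.161  0.035]
side rack [173 178 116  86 798] [ 0.628 -0.032  0.148] [0.667 0.328 0.166] [0.09494604 0.99548244 0.64917225 0.17091896]
top [223 165  24  38 503] [0.538 0.227 0.093] [0.649 0.293 0.153] [0.592 0.265 0.114]
top [259 168  22  38 406] [0.529 0.118 0.094] [0.645 0.183 0.154] [0.57  0.157 0.113]
top [296 172  22  38 319] [0.518 0.004 0.094] [0.634 0.068 0.152] [0.547 0.041 0.105]
top grey [369 208  46  45 285] [ 0.386 -0.313  0.024] [ 0.53  -0.166  0.04 ]
top rack [212 159 120  14 260] [ 0.625 -0.038  0.148] [0.663 0.322 0.17 ] [0.09573908 0.99540645 0.64488053 0.1435287 ]
```

View pics/z.png

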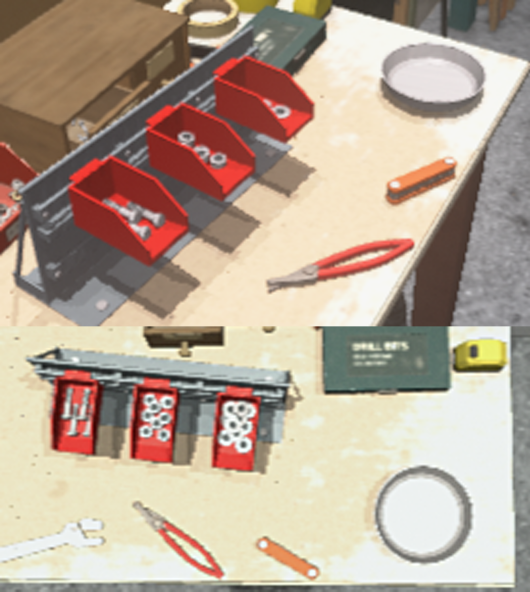

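The four bolts are in the leftmost bin (+y side), at about (75,410) in the zoomed picture. The middle bin holds nuts and the right one washers; the dish is at (423,513). Next I fix the bin's and dish's poses from both views.

Run:
```python
from h import *
from scipy.optimize import least_squares
ex=np.array([.9954,-.0953]);ey=np.array([.0953,.9954])
for n in('side','top'):
    im,d,c=load(n+'0'); W=cloud(d,c); hs=cv2.cvtColor(im,cv2.COLOR_RGB2HSV)
    m=((hs[...,0]<7)|(hs[...,0]>173))&(hs[...,1]>150)&(W[...,2]>.08)&(W[...,2]<.16)&(W[...,1]>.19)&(W[...,1]<.31)&(W[...,0]>.5)
    P=W[m]; u=P[:,:2]@ex; v=P[:,:2]@ey
    print(n,'u',np.percentile(u,[0,1,3,97,99,100]).round(4),'v',np.percentile(v,[0,1,3,97,99,100]).round(4),'z',np.percentile(P[:,2],[0,1,3,97,99,100]).round(4))
    t=P[:,2]>.138; print(' top rim u,v',np.percentile(u[t],[1,99]).round(4),np.percentile(v[t],[1,99]).round(4))
    tb=W[(W[...,2]<.02)&(W[...,2]>-.02)&(W[...,0]>.3)&(W[...,0]<.5)&(abs(W[...,1])<.3)]; print(' table',np.median(tb[:,2]))
    # rack panel top edge
    g=(W[...,2]>.155)&(W[...,2]<.175)&(W[...,0]<.7)&(W[...,0]>.6)&(W[...,1]>-.05)&(W[...,1]<.34)
    P=W[g]; print(' panel u',np.percentile(P[:,:2]@ex,[2,50,98]).round(4),'v',np.percentile(P[:,:2]@ey,[0.5,99.5]).round(4))
    g=(W[...,2]>.026)&(W[...,2]<.04)&(abs(W[...,0]-.461)<.09)&(abs(W[...,1]+.238)<.09); P=W[g]
    s=least_squares(lambda p:np.hypot(P[:,0]-p[0],P[:,1]-p[1])-p[2],[.461,-.238,.073],loss='soft_l1',f_scale=.002); print(' dish',s.x.round(4),np.percentile(P[:,2],98))
```

```text
side u [0.5129 0.5143 0.5152 0.6163 0.6218 0.6292] v [0.2512 0.2904 0.2913 0.3485 0.3489 0.3499] z [0.0952 0.0969 0.0977 0.1464 0.1472 0.1485]
 top rim u,v [0.5416 0.6241] [0.2904 0.3489]
 table 0.0001374476935474461
 panel u [0.6272 0.6298 0.6331] v [0.0309 0.3886]
 dish [ 0.4607 -0.2357  0.0722] 0.033671688652264185
top u [0.5122 0.5127 0.5149 0.6171 0.6204 0.6218] v [0.2859 0.2862 0.2864 0.3428 0.3436 0.3446] z [0.0931 0.0951 0.0962 0.1495 0.1511 0.1527]
 top rim u,v [0.5388 0.6211] [0.2862 0.3444]
 table 0.00229361582283069
 panel u [0.6258 0.6282 0.6315] v [0.0252 0.3821]
 dish [ 0.4576 -0.2399  0.0715] 0.037757402235952496
```

Call:
step_arm --rotation '[[0,0,-2.7],[0,0,-2.7],[0,0,-2.7],[0,0,-2.7],[0,0,-2.7],[0,0,-2.7],[0,0,-2.8],[0,0,-2.8]]' --dp '[[3,5,0.8],[3,5,0.8],[3,5,0.8],[3,5,0.8],[3,5,0.8],[3,5,0.8],[3,5,0.8],[3,5,0.8]]' --claw '[8.54,8.54,8.54,8.54,8.54,8.54,8.54,8.54]'

```text
t: 1.1
ee_pos: [0.3956, -0.1258, 0.2956]
tool_rot: [[0.995, -0.096, 0.0], [-0.096, -0.995, -0.0], [0.0, 0.0, -1.0]]
wrist_force: [0.3, -1.4, 0.0]
finger_gap: 0.0855
grip_force: 0.0
```

Both views agree: the bolt bin's origin is at about (0.590, 0.262), with the rim 147 mm up as expected. The dish is at (0.459, -0.238). Next I go above the bin and check with the wrist camera.

Call:
step_arm --rotation '[[0,0,0],[0,0,0],[0,0,0],[0,0,0],[0,0,0],[0,0,0],[0,0,0],[0,0,0]]' --dp '[[2.55,4.84,-0.5],[2.55,4.84,-0.5],[2.55,4.84,-0.5],[2.55,4.84,-0.5],[2.55,4.84,-0.5],[2.55,4.84,-0.5],[2.55,4.84,-0.5],[2.55,4.84,-0.5]]' --claw '[8.54,8.54,8.54,8.54,8.54,8.54,8.54,8.54]'

```text
t: 2.1
ee_pos: [0.5996, 0.2612, 0.2546]
tool_rot: [[0.996, -0.094, -0.001], [-0.094, -0.996, -0.0], [-0.001, 0.0, -1.0]]
wrist_force: [0.8, -0.6, 1.0]
finger_gap: 0.0854
grip_force: 0.0
```

Run:
```python
from h import *
s=r.observe(); print(s['ee_pos'].round(4) if hasattr(s['ee_pos'],'round') else s['ee_pos'],s['joints'])
im,d,c=snap('wrist','w1'); K=c['mtx']
v,u=np.mgrid[:400,:640]; x=u-K[0,2];y=v-K[1,2];rr=np.hypot(x,y)+1e-9;th=rr/K[0,0]
D=np.stack([np.tan(th)*x/rr,np.tan(th)*y/rr,np.ones_like(x)],-1)
X=D*d[...,None]; W=(X-c['t'])@c['R']; W[d<=0]=np.nan
hs=cv2.cvtColor(im,cv2.COLOR_RGB2HSV)
ex=np.array([.9954,-.0953]);ey=np.array([.0953,.9954])
m=((hs[...,0]<7)|(hs[...,0]>173))&(hs[...,1]>150)&(W[...,2]>.135)&(W[...,2]<.16)
k,l,st,ce=cv2.connectedComponentsWithStats(m.astype('uint8'))
for i in range(1,k):
    if st[i,4]>100:
        P=W[l==i];U=P[:,:2]@ex;V=P[:,:2]@ey; print(st[i],np.percentile(U,[1,99]).round(4),np.percentile(V,[.5,2,98,99.5]).round(4),np.percentile(P[:,2],[5,50,95]).round(4))
print(-c['R'].T@c['t'])
```

```text
[0.5996 0.2612 0.2546] [ 3.54877472e-01  5.24987370e-01  1.15364111e+00 -6.37291218e-05
  1.46359947e+00  2.02028830e+00]
[ 285  134   71   94 1473] [0.5438 0.624 ] [0.2935 0.2938 0.3507 0.3512] [0.1372 0.1426 0.1447]
[ 407  137   70   91 1572] [0.5436 0.6243] [0.1831 0.1837 0.2414 0.2417] [0.136  0.1423 0.1445]
[ 508  145   56   80 1272] [0.5436 0.6245] [0.0691 0.0698 0.1272 0.1275] [0.1357 0.1416 0.1444]
[0.6823246  0.25810335 0.39445449]
```

View pics/w1.png

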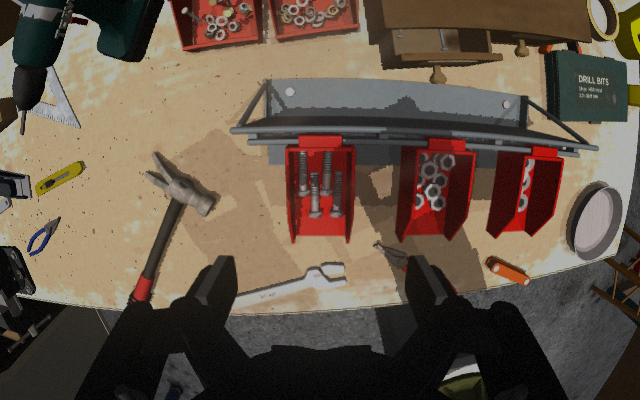

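The wrist view shows the bolt bin at columns 286–355, centred between the fingers (235 and 408), with all four bolts visible in it. I go down and grip.

Call:
step_arm --rotation '[[0,0,0],[0,0,0],[0,0,0],[0,0,0],[0,0,0]]' --dp '[[0,0.1,-3.5],[0,0,-3.5],[0,0,-3.5],[0,0,-3.0],[0,0,-2.0]]' --claw '[8.54,8.54,8.54,8.54,8.54]' --grip_force 50

```text
t: 2.78
ee_pos: [0.5986, 0.2603, 0.0985]
tool_rot: [[0.996, -0.095, -0.002], [-0.095, -0.996, -0.001], [-0.002, 0.001, -1.0]]
wrist_force: [0.1, 0.1, -0.6]
finger_gap: 0.085
grip_force: 0.0
```

Call:
step_arm --rotation '[[0,0,0],[0,0,0],[0,0,0],[0,0,0],[0,0,0]]' --dp '[[0,0,0],[0,0,0],[0,0,0],[0,0,0],[0,0,0]]' --claw '[7.0,6.0,5.0,4.5,4.5]' --grip_force 50

```text
t: 3.4
ee_pos: [0.5996, 0.261, 0.1019]
tool_rot: [[0.996, -0.095, 0.002], [-0.095, -0.996, 0.001], [0.002, -0.001, -1.0]]
wrist_force: [-1.0, 3.5, 7.2]
finger_gap: 0.0577
grip_force: 54.0
```

Call:
step_arm --rotation '[[0,0,0],[0,0,0],[0,0,0],[0,0,0],[0,0,0],[0,0,0]]' --dp '[[0,0,0.5],[0,0,1.0],[0,0,1.0],[0,0,1.0],[0,0,0.5],[0,0,0]]' --claw '[4.5,4.5,4.5,4.5,4.5,4.5]'

```text
t: 4.15
ee_pos: [0.5991, 0.2606, 0.1406]
tool_rot: [[0.996, -0.094, 0.0], [-0.094, -0.996, 0.0], [0.0, -0.0, -1.0]]
wrist_force: [-1.0, 0.7, -2.1]
finger_gap: 0.0574
grip_force: 54.8
```

Call:
step_arm --rotation '[[0,0,0],[0,0,0],[0,0,0],[0,0,0],[0,0,0],[0,0,0],[0,0,0],[0,0,0]]' --dp '[[-1,0.1,0.5],[-1.5,0.14,1],[-1.5,0.14,1],[-1.5,0.14,1],[-1.5,0.14,1],[-1.0,0.1,0.5],[0,0,0],[0,0,0]]' --claw '[4.5,4.5,4.5,4.5,4.5,4.5,4.5,4.5]'

```text
t: 5.15
ee_pos: [0.5192, 0.268, 0.1899]
tool_rot: [[0.996, -0.095, -0.0], [-0.095, -0.996, -0.0], [-0.0, 0.0, -1.0]]
wrist_force: [-0.3, -0.6, -3.2]
finger_gap: 0.058
grip_force: 54.8
```

Run:
```python
from h import *
s=r.observe(); print(s['joints'],s['ee_pos'])
im,d,c=snap('wrist','w2')
im2,d,c=snap('side','s2')
cv2.imwrite('pics/v2.png',np.hstack([cv2.resize(im,(400,250)),cv2.resize(im2[130:330,140:460],(400,250))])[:,:,::-1])
```

```text
[ 4.13864491e-01  4.11015502e-01  1.46945634e+00 -7.60622060e-05
  1.26149260e+00  2.07946350e+00] [0.51919904 0.26800517 0.18994082]
```

View pics/v2.png

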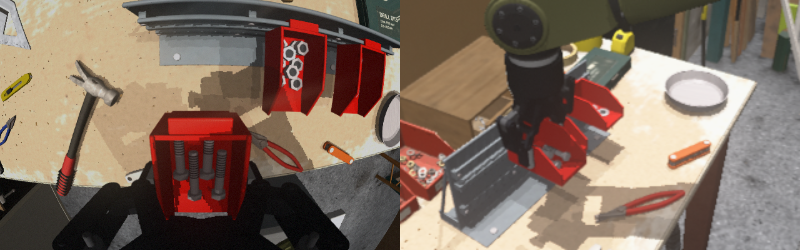

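The bin is off the rack, level in the gripper, with the four bolts inside it (left half, about (200,170)). I carry it to the dish slowly, turning it +55° so that the tipping uses a free wrist direction.

Call:
step_arm --rotation '[[0,0,2.3],[0,0,2.3],[0,0,2.3],[0,0,2.3],[0,0,2.3],[0,0,2.3],[0,0,2.3],[0,0,2.3]]' --dp '[[-0.3,-0.5,0.1],[-0.3,-1,0.1],[-0.3,-1.5,0.1],[-0.3,-2,0.1],[-0.3,-2,0],[-0.3,-2,0],[-0.3,-2,0],[-0.3,-2,0]]' --claw '[4.5,4.5,4.5,4.5,4.5,4.5,4.5,4.5]'

```text
t: 6.25
ee_pos: [0.4951, 0.1373, 0.194]
tool_rot: [[0.974, 0.226, -0.0], [0.226, -0.974, -0.0], [-0.0, 0.0, -1.0]]
wrist_force: [0.8, 1.1, -2.4]
finger_gap: 0.0575
grip_force: 54.7
```

Call:
step_arm --rotation '[[0,0,2.3],[0,0,2.3],[0,0,2.3],[0,0,2.3],[0,0,2.3],[0,0,2.3],[0,0,2.3],[0,0,2.3]]' --dp '[[0,-2.2,0],[0,-2.2,0],[0,-2.2,0],[0,-2.2,0],[0,-2.2,0],[0,-2.2,0],[0,-2.2,0],[0,-2.2,0]]' --claw '[4.5,4.5,4.5,4.5,4.5,4.5,4.5,4.5]'

```text
t: 7.25
ee_pos: [0.4951, -0.0388, 0.194]
tool_rot: [[0.853, 0.521, -0.0], [0.521, -0.853, 0.0], [-0.0, -0.0, -1.0]]
wrist_force: [0.2, -0.3, -2.5]
finger_gap: 0.0574
grip_force: 54.7
```

Call:
step_arm --rotation '[[0,0,2.3],[0,0,2.3],[0,0,2.3],[0,0,2.3],[0,0,2.3],[0,0,2.3],[0,0,2.3],[0,0,2.3]]' --dp '[[0.1,-2.2,0],[0.2,-2.2,0],[0.2,-2.2,0],[0.2,-2,0],[0.2,-2,0],[0.2,-1.5,0],[0.1,-1.2,0],[0.1,-0.8,0]]' --claw '[4.5,4.5,4.5,4.5,4.5,4.5,4.5,4.5]'

```text
t: 8.25
ee_pos: [0.5081, -0.1797, 0.1939]
tool_rot: [[0.645, 0.764, -0.001], [0.764, -0.645, 0.0], [-0.0, -0.001, -1.0]]
wrist_force: [0.8, 0.1, -3.4]
finger_gap: 0.0575
grip_force: 54.7
```

Run:
```python
from h import *
s=r.observe(); print(s['joints'],s['ee_pos'])
im,d,c=snap('wrist','w3')
im2,d,c=snap('top','t3')
cv2.imwrite('pics/v3.png',np.hstack([cv2.resize(im,(400,250)),cv2.resize(im2[130:290,230:486],(400,250))])[:,:,::-1])
```

```text
[-4.07874206e-01  3.09034998e-01  1.59885004e+00 -5.28683472e-05
  1.23425005e+00  2.93575436e-01] [ 0.50807687 -0.17968571  0.1938998 ]
```

View pics/v3.png

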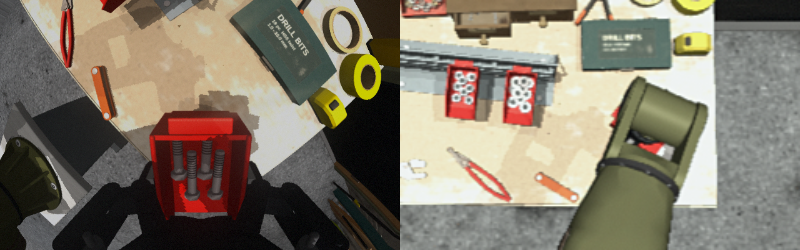

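The bin is over the dish with all four bolts in it, and the other bins are untouched. I lower it, then tip it.

Call:
step_arm --rotation '[[0,0,0],[0,0,0],[0,0,0],[0,0,0],[0,0,0],[0,0,0]]' --dp '[[0,0,-1.2],[0,0,-2.2],[0,0,-2.2],[0,0,-2.0],[0,0,-1.2],[0,0,-0.6]]' --claw '[4.5,4.5,4.5,4.5,4.5,4.5]'

```text
t: 9.1
ee_pos: [0.5079, -0.1786, 0.0995]
tool_rot: [[0.646, 0.763, -0.001], [0.763, -0.646, 0.0], [-0.0, -0.001, -1.0]]
wrist_force: [0.5, 0.4, -1.7]
finger_gap: 0.0575
grip_force: 54.8
```

Call:
step_arm --rotation '[[3.0,-2.5,0],[3.0,-2.5,0],[3.0,-2.5,0],[3.0,-2.5,0],[3.0,-2.5,0]]' --dp '[[0,0,0],[0,0,0],[0,0,0],[0,0,0],[0,0,0]]' --claw '[4.5,4.5,4.5,4.5,4.5]'

```text
t: 9.72
ee_pos: [0.5084, -0.1791, 0.1009]
tool_rot: [[0.608, 0.764, 0.216], [0.719, -0.646, 0.257], [0.336, -0.001, -0.942]]
wrist_force: [0.2, 0.1, -2.7]
finger_gap: 0.0573
grip_force: 54.8
```

Run:
```python
from h import *
s=r.observe(); print(s['joints'],s['ee_pos'])
R=np.array(s['tool_rot']); lip=np.array(s['ee_pos'])-.0595*R[:,0]; print('lip',lip.round(4),'rel dish',(lip[:2]-[.459,-.238]).round(4), 'tilt',np.degrees(np.arccos(-R[2,2])))
```

```text
[-0.55965006  0.39656576  1.75888986  0.41326119  0.97799422 -0.08946108] [ 0.50836342 -0.1790658   0.10085163]
lip [ 0.4722 -0.2218  0.0808] rel dish [0.0132 0.0162] tilt 19.65353391208756
```

Call:
step_arm --rotation '[[3.0,-2.5,0],[3.0,-2.5,0],[3.0,-2.5,0],[3.0,-2.5,0],[3.0,-2.5,0],[3.0,-2.5,0],[3.0,-2.5,0],[2.0,-1.7,0]]' --dp '[[0,0,0],[0,0,0],[0,0,0],[0,0,0],[0,0,0],[0,0,0.2],[0,0,0.3],[0,0,0.3]]' --claw '[4.5,4.5,4.5,4.5,4.5,4.5,4.5,4.5]'

```text
t: 10.72
ee_pos: [0.5082, -0.1793, 0.1087]
tool_rot: [[0.42, 0.765, 0.488], [0.494, -0.644, 0.584], [0.761, -0.004, -0.649]]
wrist_force: [-0.7, 0.3, -0.9]
finger_gap: 0.0575
grip_force: 55.0
```

Call:
step_arm --rotation '[[0,0,0],[0,0,0],[0,0,0],[0,0,0],[0,0,0],[0,0,0]]' --dp '[[0,0,0],[0,0,0],[0,0,0],[0,0,0],[0,0,0],[0,0,0]]' --claw '[4.5,4.5,4.5,4.5,4.5,4.5]'

```text
t: 11.48
ee_pos: [0.5081, -0.1789, 0.1083]
tool_rot: [[0.421, 0.765, 0.487], [0.495, -0.644, 0.584], [0.76, -0.005, -0.65]]
wrist_force: [-0.1, -0.3, -1.0]
finger_gap: 0.0576
grip_force: 55.0
```

Run:
```python
from h import *
s=r.observe(); print(s['joints'],s['ee_pos'])
R=np.array(s['tool_rot']); lip=np.array(s['ee_pos'])-.0595*R[:,0]; print('lip',lip.round(4),'rel dish',(lip[:2]-[.459,-.238]).round(4), 'tilt',np.degrees(np.arccos(-R[2,2])))
im,d,c=snap('wrist','w4')
im2,d,c=snap('side','s4')
cv2.imwrite('pics/v4.png',np.hstack([cv2.resize(im[100:],(400,188+62)),cv2.resize(im2[150:270,300:492],(400,250),interpolation=2)])[:,:,::-1])
```

```text
[-0.76385999  0.48455563  1.81734576  0.97110327  1.16481932 -0.62261419] [ 0.50806765 -0.1788759   0.10828441]
lip [ 0.483  -0.2083  0.0631] rel dish [0.024  0.0297] tilt 49.48223321421226
```

View pics/v4.png

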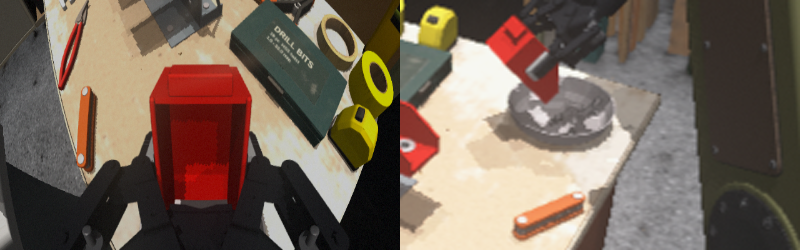

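The bin looks empty and the bolts show in the dish (side crop, about (575,110)). I raise it 2 cm to be well clear and check the count.

Call:
step_arm --rotation '[[0,0,0],[0,0,0],[0,0,0],[0,0,0],[0,0,0],[0,0,0]]' --dp '[[0.2,0.2,0.5],[0.2,0.3,0.8],[0.2,0.2,0.7],[0,0,0],[0,0,0],[0,0,0]]' --claw '[4.5,4.5,4.5,4.5,4.5,4.5]'

```text
t: 12.32
ee_pos: [0.5139, -0.1719, 0.128]
tool_rot: [[0.422, 0.765, 0.487], [0.494, -0.644, 0.584], [0.76, -0.006, -0.65]]
wrist_force: [0.2, 0.0, -2.6]
finger_gap: 0.0571
grip_force: 55.0
```

Run:
```python
from h import *
s=r.observe()
R=np.array(s['tool_rot']); lip=np.array(s['ee_pos'])-.0595*R[:,0]; print('lip',lip.round(4),'rel',np.hypot(*(lip[:2]-[.459,-.238])), np.degrees(np.arccos(-R[2,2])))
im,d,c=snap('wrist','w5'); im2,d2,c2=snap('side','s5'); im3,d3,c3=snap('top','t5')
W=cloud(d2,c2); g=(W[...,2]>.008)&(W[...,2]<.05)&(np.hypot(W[...,0]-.459,W[...,1]+.238)<.056); print('in dish z pct',np.nanpercentile(W[g][:,2],[50,90,99,100]).round(3))
P=lambda a,y,x:cv2.resize(a[y:y+75,x:x+120],(400,250),interpolation=2)
cv2.imwrite('pics/v5.png',np.vstack([np.hstack([P(im2,170,335),P(im3,185,330)]),np.hstack([cv2.resize(im[150:350,160:480],(400,250)),cv2.resize(im2[180:,100:420],(400,250))])])[:,:,::-1])
```

```text
lip [ 0.4889 -0.2013  0.0828] rel 0.04733863037462554 49.48771499872663
in dish z pct [0.014 0.02  0.023 0.025]
```

View pics/v5.png

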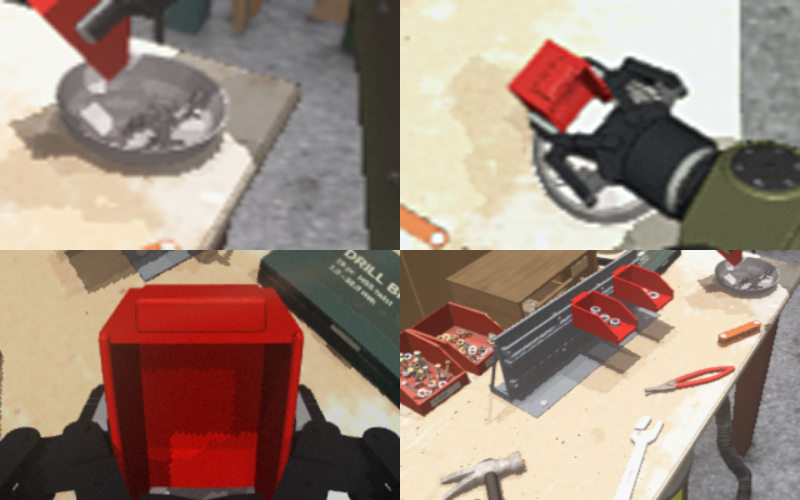

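The bin is empty and held at 49°, with its lip 83 mm up and 47 mm from the dish axis. The bolts lie low in the dish (25 mm at most), and the other bins and tools are in place. I hand the job in.

```bash
python3 -c "
from bench import r
print(r.close_job())"
```

```text
the job is handed in; nothing more can be done
None
```

I poured the bolts into the dish and handed the job in with the empty bin still gripped at about 49° over it, but no verdict came back, and I judged all four bolts to be there from the empty bin rather than by counting them.

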